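Make the capacitor unit safe and pull its link plug

ROBOT

A 6-joint arm with a two-finger parallel gripper is mounted at the origin on the work surface. World frame = base frame: x ahead of the robot, y to its left, z up, the work surface at z = 0. Lengths are in m, angles in rad, forces in N, time in s.
With the tool pointing down it reaches from about 0.35 to 0.95 m from the base axis. Payload 17.4 kg.
Tool frame: the origin (TCP) lies on the centre line of the jaws, within the pads' length; the fingertips stand 8 mm ahead of it and the grasp point (between the pads) lies 11 mm behind it (robot.tcp_to_tips is the distance from the TCP to the fingertips, in m); z points along the fingers, y is the line along which they close (so a half turn about z gives the same grasp; the last joint's range is limited). The gripper opens to 93 mm and grips with 3 to 60 N. Pads are 15 mm wide; open, the fingers measure 128 mm over their backs; the gripper's body (75 mm by 188 mm) begins 65 mm behind the grasp point.
Start: joints at [1.139, 0.116, 1.442, -0, 1.584, -0.038], TCP at [0.259, 0.623, 0.227] pointing down, gripper open.
Joint ranges: [-2.83, 2.83], [-0.83, 2.19], [0.07, 2.5], [-1.14, 4.28], [0.01, 3], [-2.97, 2.97]. Speed limits (rad/s): [1.89, 1.89, 2.22, 3.14, 3.14, 3.14].

INTERFACE

Orientations are given as a rotation vector (axis times angle).
In Python, from bench import robot gives the robot as it stands. The module is installed in compiled form; this text tells all that it offers.
- The arm moves only by the tool send_rows, never from a script. Its argument "series" is a list of rows, each an object with "turn": the turn, a rotation vector about the tool's x, y, z in rad, a list of three; "offset": the shift along the tool's x, y, z in m, a list of three; "jaw": the opening, from 0 (shut) to 1 (fully open). In form: [{"turn": [rx, ry, rz], "offset": [x, y, z], "jaw": jaw}, ...]. A call has 1 to 8 rows; each row shifts and turns the commanded pose from where the row before left it, along the tool's axes as they then stand; what a row does not reach is not made up. A row lasts 1/8 s, in which the tool goes at most 62.5 mm and 10.7 degrees, less where a joint would pass 70% of its speed; a pose out of reach is approached as far as the arm can. A call is refused whole if a number of a shift passes 0.0625 or a number of a turn 0.188, either way. A call with a gripper value outside its range is refused whole. The fingers move at their own pace and stop on an object; "newtons" is the grip in N (left out, the last holds). Time passes only in rows, so rows that do not move let the fingers close. It gives the time, the measured TCP pose, the force, the opening and the grip force at its end, in the units of the state.
- robot.state(): the state, without advancing time (a new reading comes with each control period).
- robot.capture(name): name is "scene" or "side" or "wrist"; returns the picture (420x560x3 uint8, red, green, blue); there is no depth.
- robot.get_calibration(name): a dict with "vertical_fov" (degrees; the focal length in pixels is half the picture's height over the tangent of half this angle, whatever the lens; pixels are square), "cx", "cy" (the principal point, pixels), "D" ([k1, k2, p1, p2, k3] as OpenCV has them; the pictures are not rectified), "rvec" (rotation vector, rad) and "tvec" (3), from world to camera coordinates, as OpenCV has them; the wrist camera has in their place "tool_from_camera" (4x4, takes a point from camera to tool coordinates, whose origin is the TCP and whose axes are the flange's). Camera axes: x right, y down, z forward; pixel columns grow to the right and rows downward; lengths in m; the calibration is good to about 2 mm. A picture is of the moment at which its call begins: read the wrist's pose just before it. get_calibration takes no time and is no camera call.
- robot.finish_job(): hands the job in; it is judged then, once.
The state is a dict: "t": time; "q": joint angles; "dq": joint speeds; "tau": joint torques, N m; "tool_pos": TCP position; "tool_rot": TCP orientation; "wrist_force": force on the tool from outside, world axes, zero at the start; "ft_torque": the same for the moment, N m; "width": finger opening in m; "finger_force": force on a finger pad.
Only numpy, scipy, OpenCV 4.12 (cv2) and the standard library are available. Lean on these libraries where they do the work, as an engineer would, in place of code of your own. Each camera call takes 0.05 s, during which the arm holds its last target. There are 200 camera calls.

TASK

Make the capacitor unit safe: press the bench pedal right down to its stop and hold it there for about two seconds so that the unit discharges, then let the pedal come fully back up. Only after that, pull the black link plug out of the unit's socket and set it down inside the grey tray without dropping it. Leave the multimeter, screwdriver and bottle where they are.

Things in the scene. Friction and masses are not known exactly. Their poses are not given: they have to be found in the camera images.
- pedal_base: Fixed bench pedal: dark steel base plate 190 (x) x 110 (y) x 12 mm high, with two hinge cheeks 43 mm high near its +x end. Origin: centre of the underside; x points from the tread's free end to its hinge (at yaw 0 the free end faces the robot). Hinge axis: parallel to y, 70 mm to +x of the origin, 30 mm above the bench. Tread: aluminium, 155 x 80 mm.
- pedal_pad (a point): The place to press: on the top of the tread's ribbed black rubber pad (100 x 74 mm), on its centre line, 120 mm from the hinge axis, 35 mm short of the tread's free end. Moves with the tread: 78 mm above the bench when the pedal is up, 29 mm lower on its stop.
- pedal (a joint): Tread angle (rad): 0 = fully up (tread slopes 0.32 rad up towards its free end), 0.25 = on its stop. A spring lifts it; pressed at pedal_pad it needs about 5 N to start and 13 N at the stop, beyond which it does not yield.
- bank: Capacitor unit: fixed grey box 160 (x) x 130 (y) x 75 mm high with the socket in the middle of its flat top. Origin: centre of the underside. The socket is an upright pocket 42 mm deep, 20 mm along x and 42 mm along y. Two black terminal knobs 18 mm across and 14 mm high stand on the top, at x = +66 mm, y = +/-35 mm.
- plug: Link plug, no lead, 96 mm long, about 150 g, upright in the unit's socket. Origin: centre of the flange's underside, which rests on the unit's top (z 75 mm); z up, axes parallel to the unit's. Black flange 34 (x) x 64 (y) x 14 mm; on it a flat black handle 22 (x) x 60 (y) mm from z = 14 to 60 mm; below, a grey shank 18 (x) x 40 (y) mm, 36 mm deep.
- plug_handle (a point): Grip point in the plug's handle, on its axis, 42 mm above the plug's origin. Pinch across the 22 mm thickness (plug x). A sprung detent in the socket holds the shank: the plug comes straight up with a pull of about 5 to 15 N in the first 20 mm and is clear after 36 mm.
- tray: Fixed open grey plastic tray, 210 (x) x 160 (y) x 35 mm high outside, walls and floor 5 mm thick. Origin: centre of the underside.
- meter: Loose black multimeter lying on the bench, 160 x 80 x 34 mm; origin: centre of the underside. A bystander.
- driver: Loose screwdriver lying on the bench, 190 mm long; origin under its middle. A bystander.
- bottle: Loose standing drinks bottle, 66 mm across, 200 mm high; origin: centre of the underside. A bystander.
Things that resemble listed ones, but are neither listed nor needed, are in the scene too. Leave any green or purple look-alike of the plug alone.

How it is judged:
On the way, in this order (a step that is already met when the one before it is completed fails the run):
1. the pedal is held on its stop (over 0.225 of 0.25 rad) for 1.2 s (value of joint pedal above 0.225 rad), for 1.2 s.
2. the pedal is let fully up again (under 0.02 rad), with the plug still in its socket (value of joint pedal below 0.02 rad and z of plug in the frame of bank below 0.09 m), for 0.2 s.
3. the plug is drawn out of the socket (lifted over 40 mm) (z of plug in the frame of bank above 0.115 m), for 0.1 s.
At the end, for the whole second after the job is handed in: The link plug's origin is inside the tray's walls (within 100 mm along and 75 mm across of its centre, under 60 mm above its underside; standing or lying), at rest (under 0.03 m/s) and released, and the pedal is fully up (under 0.02 rad) (x of plug in the frame of tray between -0.1 and 0.1 m and y of plug in the frame of tray between -0.075 and 0.075 m and z of plug in the frame of tray below 0.06 m and linear speed of plug below 0.03 m/s and contact force between the fingers and plug below 0.05 N and value of joint pedal below 0.02 rad); the robot touches nothing.
It fails at once if the plug is let go, away from the unit, more than about 35 mm above where it stands in the tray (contact force between the fingers and plug below 0.05 N and horizontal distance between plug and bank above 0.1 m and z of plug in the frame of tray above 0.077 m).
It fails at once if a bystander (multimeter, screwdriver, bottle) is moved more than 30 mm (distance of any of meter, driver, bottle from where it was at the start of the episode above 0.03 m).
It also fails if it takes over 61 s, if anything falls off the work surface, if the arm or the gripper's body presses on something with over 40 N, if the wrist force passes 120 N, or if a joint passes its speed limit or range.

## Working session

There is one attempt and no reset: what is moved stays moved. The work goes in short steps, Python scripts to look and compute and a tool call to move; the robot and the scene stay as the last step left them, time stands still between calls to the robot, and variables do not carry over. Pictures are saved under pics/ and viewed, at most 10 in all, crops included, and the job is handed in when it is done.

Besides the shell and the picture viewer there is one more tool, called after ">>>" as name(argument=value, ...) on one line, values as JSON. send_rows: Moves the arm, as the interface text tells. Its arguments: {"type":"object","properties":{"series":{"type":"array","items":{"type":"object","properties":{"turn":{"type":"array","items":{"type":"number"}},"offset":{"type":"array","items":{"type":"number"}},"jaw":{"type":"number"}}}},"newtons":{"type":"number"}},"required":["series"]}

```bash
mkdir -p pics
cat > h.py <<'E'
import cv2,numpy as np
from bench import robot
def K(c):
    f=210/np.tan(np.radians(c["vertical_fov"])/2)
    return np.array([[f,0,c["cx"]],[0,f,c["cy"]],[0,0,1.]]),np.array(c["D"],float)
def ray(name,uv,st=None):
    c=robot.get_calibration(name);k,D=K(c)
    p=cv2.undistortPoints(np.array(uv,float).reshape(-1,1,2),k,D).reshape(-1,2)
    d=np.c_[p,np.ones(len(p))]
    if name=="wrist":
        T=np.array(c["tool_from_camera"]);R=cv2.Rodrigues(np.array(st["tool_rot"],float))[0]
        A=R@T[:3,:3];o=R@T[:3,3]+np.array(st["tool_pos"])
        return o,d@A.T
    R=cv2.Rodrigues(np.array(c["rvec"],float))[0];o=-R.T@np.array(c["tvec"]).ravel()
    return o,d@R
def onz(name,uv,z,st=None):
    o,d=ray(name,uv,st);z=np.broadcast_to(z,len(d))
    return o+d*((z-o[2])/d[:,2])[:,None]
def proj(name,P,st=None):
    c=robot.get_calibration(name);k,D=K(c)
    P=np.array(P,float).reshape(-1,1,3)
    return cv2.projectPoints(P,np.array(c["rvec"],float),np.array(c["tvec"],float),k,D)[0].reshape(-1,2)
def cap(n,f):
    im=robot.capture(n)[:,:,::-1].copy();cv2.imwrite("pics/"+f,im);return im
E
python3 - <<'E'
from h import *
s=robot.state();print(s["t"],s["tool_pos"],s["tool_rot"],s["wrist_force"],s["width"])
for n in("scene","side","wrist"):
    cap(n,n+"0.png")
    if n!="wrist":print(n,ray(n,[[280,210]]))
E
```

```text
0.0 [0.25892666 0.62316626 0.22590886] [-6.14528727e-01 -3.08060055e+00  1.70431027e-03] [-0.90402436 -1.16792358  0.08365256] 0.09305767175603517
scene (array([1.3981728 , 0.02075274, 0.63590038]), array([[-0.84443651,  0.06919339, -0.53122418]]))
side (array([ 0.1766777 , -1.01276108,  0.77573999]), array([[ 0.28638303,  0.8114324 , -0.50977779]]))
```

View pics/scene0.png

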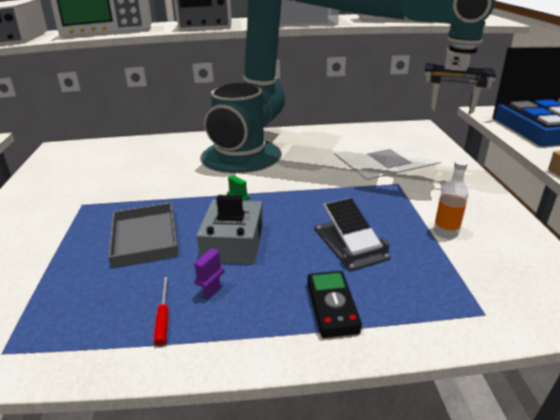

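View pics/side0.png

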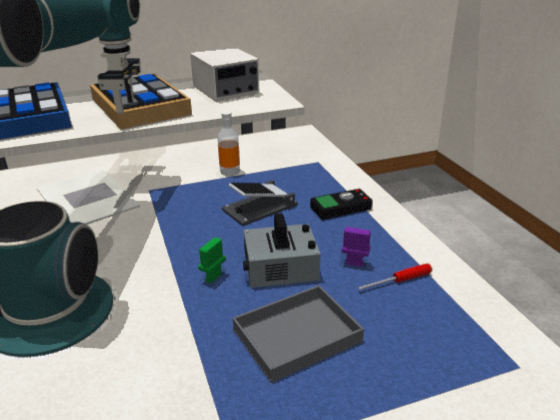

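The scene picture shows the grey unit with the black plug at (230,208), the green look-alike at (237,187) and the purple one at (208,270). The tray is at (143,235), the pedal at (352,235) with its free end towards the robot, the meter at (333,302), the driver at (162,315) and the bottle at (451,205). In the side picture the black plug is at (281,232), green at (211,260), purple at (356,245), the tray at (298,330) and the pedal at (262,198). The black plug, upright in the unit's socket, is the one that fits. Next I'll enlarge crops to confirm it.

Run:
```python
import cv2
a=cv2.imread("pics/scene0.png")[180:275,185:400];b=cv2.imread("pics/side0.png")[175:295,215:335]
cv2.imwrite("pics/c1.png",cv2.resize(a,None,fx=3.7,fy=3.7,interpolation=cv2.INTER_CUBIC)[:, :800])
cv2.imwrite("pics/c2.png",cv2.resize(b,None,fx=5,fy=5,interpolation=cv2.INTER_CUBIC))
```

```text
(no output)
```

View pics/c1.png

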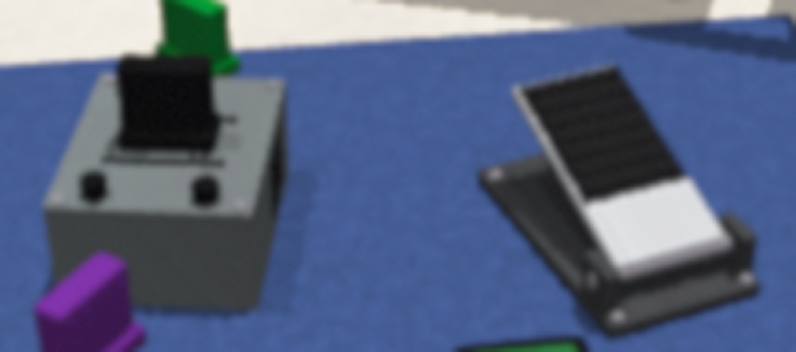

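View pics/c2.png

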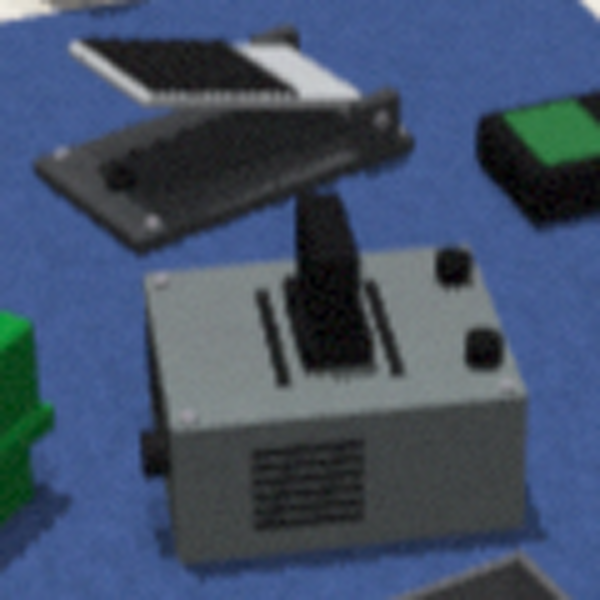

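Both crops confirm it: the black plug (flange and handle) stands in the socket of the grey unit with the two knobs. Green and purple stand free on the mat. Next I'll measure the corners.

Run:
```python
from h import *
c1=lambda p:np.array(p,float)/3.7+[185,180]-.36
c2=lambda p:np.array(p,float)/5+[215,175]-.4
np.set_printoptions(precision=4,suppress=True)
def rep(t,P):
    print(t,P.mean(0));print(P[:,:2].tolist() and np.round(P[:,:2],4).tolist()); print(' edges',np.linalg.norm(P-np.roll(P,-1,0),axis=1))
rep("bank scene",onz("scene",c1([(107,78),(287,80),(258,214),(47,209)]),.075))
rep("bank side",onz("side",c2([(147,275),(465,245),(525,397),(178,430)]),.075))
rep("knobs scene",onz("scene",c1([(93,186),(205,190)]),.086))
rep("knobs side",onz("side",c2([(453,265),(485,348)]),.086))
rep("ped base scene",onz("scene",c1([(480,172),(607,332),(757,289)]),.012))
rep("ped base side",onz("side",c2([(412,140),(37,165),(140,247)]),.012))
def tri(a,b):
    o1,d1=ray("scene",c1([a]));o2,d2=ray("side",c2([b]));d1=d1[0];d2=d2[0]
    s=np.linalg.lstsq(np.c_[d1,-d2],o2-o1,rcond=None)[0]
    p,q=o1+s[0]*d1,o2+s[1]*d2;print("tri",(p+q)/2,np.linalg.norm(p-q))
tri((513,88),(148,103));tri((617,66),(72,42))
# tray rim by side & scene via hand points
rep("tray scene",onz("scene",[(111,210),(174,205),(178,242),(111,254)],.035))
rep("tray side",onz("side",[(234,321),(318,290),(361,325),(273,364)],.035))
rep("meter scene",onz("scene",[(308,275),(343,273),(359,326),(322,328)],.034))
rep("bottle side",onz("side",[(229,172)],.0)[[0,0]])
```

```text
bank scene [ 0.527 -0.024  0.075]
[[0.4402, -0.0717], [0.4591, 0.0527], [0.6147, 0.0258], [0.5939, -0.1029]]
 edges [0.1258 0.1579 0.1304 0.1569]
bank side [ 0.5232 -0.0313  0.075 ]
[[0.4583, 0.0462], [0.6113, 0.0178], [0.588, -0.1096], [0.4354, -0.0796]]
 edges [0.1556 0.1296 0.1555 0.1279]
knobs scene [ 0.5949 -0.0395  0.086 ]
[[0.5885, -0.0738], [0.6012, -0.0053]]
 edges [0.0697 0.0697]
knobs side [ 0.5861 -0.0477  0.086 ]
[[0.5924, -0.0129], [0.5798, -0.0825]]
 edges [0.0708 0.0708]
ped base scene [0.6057 0.2494 0.012 ]
[[0.4955, 0.1827], [0.6752, 0.2313], [0.6462, 0.3343]]
 edges [0.1862 0.107  0.2138]
ped base side [0.5369 0.2221 0.012 ]
[[0.6648, 0.2247], [0.4581, 0.2725], [0.4879, 0.1691]]
 edges [0.2122 0.1076 0.1853]
tri [0.5037 0.2011 0.0819] 0.004058996111218492
tri [0.4836 0.2777 0.0831] 0.0010777841871516423
tray scene [ 0.4766 -0.2528  0.035 ]
[[0.3847, -0.3578], [0.3807, -0.186], [0.5555, -0.1567], [0.5854, -0.3106]]
 edges [0.1718 0.1772 0.1567 0.2062]
tray side [ 0.4758 -0.2607  0.035 ]
[[0.3599, -0.2108], [0.5554, -0.1792], [0.5921, -0.3081], [0.3959, -0.3449]]
 edges [0.1981 0.1339 0.1996 0.1388]
meter scene [0.7852 0.1717 0.034 ]
[[0.7083, 0.1338], [0.711, 0.2091], [0.8625, 0.2064], [0.859, 0.1375]]
 edges [0.0753 0.1515 0.069  0.1507]
bottle side [0.5401 0.5046 0.    ]
[[0.5401, 0.5046], [0.5401, 0.5046]]
 edges [0. 0.]
```

The unit is at about (0.525,-0.028) with yaw -0.19. The pedal pad is at about (0.526,0.245) with yaw 0.28, and the tray is at about (0.476,-0.257). The two views agree within about 8 mm. I'll move above the pedal and refine with the wrist camera.

>>> send_rows(series=[{"offset": [-0.05,-0.031,0],"turn": [0,0,0],"jaw": 0},{"offset": [-0.05,-0.031,0],"turn": [0,0,0],"jaw": 0},{"offset": [-0.05,-0.031,0],"turn": [0,0,0],"jaw": 0},{"offset": [-0.05,-0.031,0],"turn": [0,0,0],"jaw": 0},{"offset": [-0.05,-0.031,0],"turn": [0,0,0],"jaw": 0},{"offset": [-0.05,-0.031,0],"turn": [0,0,0],"jaw": 0},{"offset": [-0.05,-0.031,0],"turn": [0,0,0],"jaw": 0},{"offset": [-0.042,-0.029,0],"turn": [0,0,0],"jaw": 0}])

```text
t: 1.15
tool_pos: [0.5275, 0.2438, 0.2265]
tool_rot: [-0.615, -3.081, 0.0]
wrist_force: [0.4, 0.7, -0.1]
width: 0.0177
finger_force: 0.0
```

>>> send_rows(series=[{"offset": [0,0,0],"turn": [0,0,0.18],"jaw": 0},{"offset": [0,0,0],"turn": [0,0,0.18],"jaw": 0},{"offset": [0,0,0],"turn": [0,0,0.18],"jaw": 0},{"offset": [0,0,0],"turn": [0,0,0.18],"jaw": 0},{"offset": [0,0,0],"turn": [0,0,0.17],"jaw": 0},{"offset": [0,0,0],"turn": [0,0,0],"jaw": 0}])

```text
t: 1.9
tool_pos: [0.5265, 0.2457, 0.2265]
tool_rot: [-1.88, -2.517, 0.0]
wrist_force: [-0.6, -0.1, -0.3]
width: 0.0008
finger_force: 0.0
```

```bash
cat >> h.py <<'E'
def to(tgt,yaw=None):
    s=robot.state();R=cv2.Rodrigues(np.array(s["tool_rot"],float))[0]
    d=R.T@(np.array(tgt)-s["tool_pos"]);y=np.arctan2(R[1,1],R[0,1])
    print("t",s["t"],"pos",np.round(s["tool_pos"],4),"yawY",round(y,4),"tilt",np.round(R[:,2],4),"F",np.round(s["wrist_force"],1),"w",s["width"],"ff",s["finger_force"]);print(" tool offset",np.round(d,4), "turnz", None if yaw is None else round(-(yaw-y),4))
E
python3 - <<'E'
from h import *
to((.526,.245,.226),.278)
cap("wrist","w1.png")
E
```

```text
t 1.9 pos [0.5265 0.2457 0.2265] yawY 0.2879 tilt [-3.e-04 -1.e-04 -1.e+00] F [-0.6 -0.1 -0.3] w 0.0008251246655355732 ff 0.0
 tool offset [-0.0005 -0.0007  0.0005] turnz 0.0099
```

View pics/w1.png

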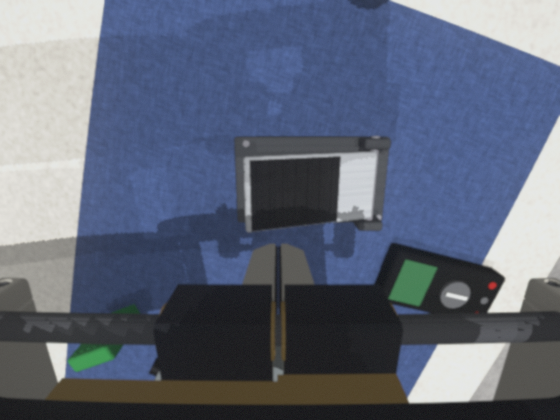

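The wrist picture shows the tread with its free end at (246,195), the rubber pad spanning (250–340, 157–230), and the base plate's far edge from (236,138) to (389,137).

Run:
```python
from h import *
s=robot.state()
P=onz("wrist",[(245,160),(247,232)],.087,s);print(P,np.linalg.norm(P[0]-P[1]))
B=onz("wrist",[(236,138),(389,137)],.012,s);print(B,np.linalg.norm(B[0]-B[1]))
d=(B[1]-B[0])/np.linalg.norm(B[1]-B[0]);print("yaw",np.arctan2(d[1],d[0]))
pad=P.mean(0)+.0332*d;pad[2]=.078;print("pad",pad)
n=np.array([d[1],-d[0],0]); c=B.mean(0)+n*.055; print("base c",c,"pad2",c+d*(.07-.1105))
to((pad[0],pad[1],.1),.278)
```

```text
[[0.48331479 0.27645015 0.087     ]
 [0.50473842 0.2039542  0.087     ]] 0.0755952057962891
[[0.46134377 0.28659399 0.012     ]
 [0.63767925 0.34097407 0.012     ]] 0.18453020135182135
yaw 0.2991360688544351
pad [0.52575224 0.24998604 0.078     ]
base c [0.56571972 0.2612265  0.012     ] pad2 [0.52701827 0.24929136 0.012     ]
t 1.95 pos [0.5266 0.2457 0.2265] yawY 0.2908 tilt [-3.e-04 -1.e-04 -1.e+00] F [ 0.6 -0.  -0. ] w 0.00020561090668738013 ff 0.0
 tool offset [0.0043 0.0005 0.1265] turnz 0.0128
```

>>> send_rows(series=[{"offset": [0.004,0,0.04],"turn": [0,0,0],"jaw": 0},{"offset": [0,0,0.04],"turn": [0,0,0],"jaw": 0},{"offset": [0,0,0.04],"turn": [0,0,0],"jaw": 0},{"offset": [0,0,0.015],"turn": [0,0,0],"jaw": 0},{"offset": [0,0,0.01],"turn": [0,0,0],"jaw": 0},{"offset": [0,0,0.01],"turn": [0,0,0],"jaw": 0},{"offset": [0,0,0.005],"turn": [0,0,0],"jaw": 0},{"offset": [0,0,0],"turn": [0,0,0],"jaw": 0}])

```text
t: 2.95
tool_pos: [0.5261, 0.25, 0.0687]
tool_rot: [1.879, 2.517, 0.003]
wrist_force: [-5.5, -1.6, 9.8]
width: 0.0007
finger_force: 4.7
```

>>> send_rows(series=[{"offset": [0,0,0.006],"turn": [0,0,0],"jaw": 0},{"offset": [0,0,0.004],"turn": [0,0,0],"jaw": 0},{"offset": [0,0,0.002],"turn": [0,0,0],"jaw": 0},{"offset": [0,0,0],"turn": [0,0,0],"jaw": 0}])

```text
t: 3.45
tool_pos: [0.5259, 0.25, 0.0572]
tool_rot: [1.879, 2.518, 0.002]
wrist_force: [-9.6, -2.8, 14.1]
width: 0.0004
finger_force: 6.7
```

>>> send_rows(series=[{"offset": [0,0,0.003],"turn": [0,0,0],"jaw": 0},{"offset": [0,0,0],"turn": [0,0,0],"jaw": 0}])

```text
t: 3.7
tool_pos: [0.5262, 0.2501, 0.0564]
tool_rot: [1.879, 2.517, 0.003]
wrist_force: [-20.5, -7.4, 36.7]
width: 0.0004
finger_force: 17.5
```

>>> send_rows(series=[{"offset": [0,0,-0.001],"turn": [0,0,0],"jaw": 0},{"offset": [0,0,0],"turn": [0,0,0],"jaw": 0},{"offset": [0,0,0],"turn": [0,0,0],"jaw": 0},{"offset": [0,0,0],"turn": [0,0,0],"jaw": 0},{"offset": [0,0,0],"turn": [0,0,0],"jaw": 0},{"offset": [0,0,0],"turn": [0,0,0],"jaw": 0},{"offset": [0,0,0],"turn": [0,0,0],"jaw": 0},{"offset": [0,0,0],"turn": [0,0,0],"jaw": 0}])

```text
t: 4.7
tool_pos: [0.5261, 0.2501, 0.0566]
tool_rot: [1.879, 2.517, 0.003]
wrist_force: [-16.2, -5.6, 27.8]
width: 0.0002
finger_force: 13.6
```

>>> send_rows(series=[{"offset": [0,0,0],"turn": [0,0,0],"jaw": 0},{"offset": [0,0,0],"turn": [0,0,0],"jaw": 0},{"offset": [0,0,0],"turn": [0,0,0],"jaw": 0},{"offset": [0,0,0],"turn": [0,0,0],"jaw": 0},{"offset": [0,0,0],"turn": [0,0,0],"jaw": 0},{"offset": [0,0,0],"turn": [0,0,0],"jaw": 0},{"offset": [0,0,0],"turn": [0,0,0],"jaw": 0},{"offset": [0,0,0],"turn": [0,0,0],"jaw": 0}])

```text
t: 5.7
tool_pos: [0.5261, 0.2501, 0.0566]
tool_rot: [1.879, 2.517, 0.003]
wrist_force: [-16.2, -5.8, 28.6]
width: 0.0006
finger_force: 13.6
```

>>> send_rows(series=[{"offset": [0,0,-0.015],"turn": [0,0,0],"jaw": 0},{"offset": [0,0,-0.02],"turn": [0,0,0],"jaw": 0},{"offset": [0,0,-0.04],"turn": [0,0,0],"jaw": 0},{"offset": [0,0,-0.05],"turn": [0,0,0],"jaw": 0},{"offset": [0,0,-0.055],"turn": [0,0,0],"jaw": 1},{"offset": [0,0,0],"turn": [0,0,0],"jaw": 1}])

```text
t: 6.45
tool_pos: [0.5268, 0.2502, 0.2389]
tool_rot: [1.877, 2.514, 0.011]
wrist_force: [-0.7, 0.2, -1.1]
width: 0.0159
finger_force: 0.0
```

Run:
```python
from h import *
to((.49,-.025,.235),-.19)
```

```text
t 6.45 pos [0.5268 0.2502 0.2389] yawY 0.2881 tilt [ 0.0076  0.0033 -1.    ] F [-0.7  0.2 -1.1] w 0.015868338801303672 ff 0.0
 tool offset [-0.2534 -0.1135  0.0027] turnz 0.4781
```

>>> send_rows(series=[{"offset": [-0.05,-0.016,-0.004],"turn": [0,0,0],"jaw": 1},{"offset": [-0.05,-0.016,-0.004],"turn": [0,0,0],"jaw": 1},{"offset": [-0.05,-0.016,-0.004],"turn": [0,0,0],"jaw": 1},{"offset": [-0.05,-0.016,-0.004],"turn": [0,0,0],"jaw": 1},{"offset": [-0.05,-0.016,-0.004],"turn": [0,0,0],"jaw": 1},{"offset": [-0.05,-0.016,0],"turn": [0,0,0],"jaw": 1}])

```text
t: 7.2
tool_pos: [0.518, -0.067, 0.2532]
tool_rot: [1.879, 2.517, 0.001]
wrist_force: [0.5, 1.4, -0.4]
width: 0.0756
finger_force: 0.0
```

>>> send_rows(series=[{"offset": [0,0,0],"turn": [0,0,0.16],"jaw": 1},{"offset": [0,0,0],"turn": [0,0,0.16],"jaw": 1},{"offset": [0,0,0],"turn": [0,0,0.16],"jaw": 1},{"offset": [0,0,0],"turn": [0,0,0],"jaw": 1},{"offset": [0,0,0],"turn": [0,0,0],"jaw": 1}])

```text
t: 7.82
tool_pos: [0.5183, -0.0653, 0.2527]
tool_rot: [2.421, 2.002, 0.0]
wrist_force: [-0.8, 0.3, -0.2]
width: 0.0925
finger_force: 0.0
```

Run:
```python
from h import *
to((.525,-.028,.26),-.19)
cap("wrist","w2.png")
```

```text
t 7.825 pos [ 0.5183 -0.0653  0.2527] yawY -0.1889 tilt [ 1.e-04 -0.e+00 -1.e+00] F [-0.8  0.3 -0.2] w 0.09251748701557941 ff 0.0
 tool offset [ 0.0379 -0.0004 -0.0073] turnz 0.0011
```

View pics/w2.png

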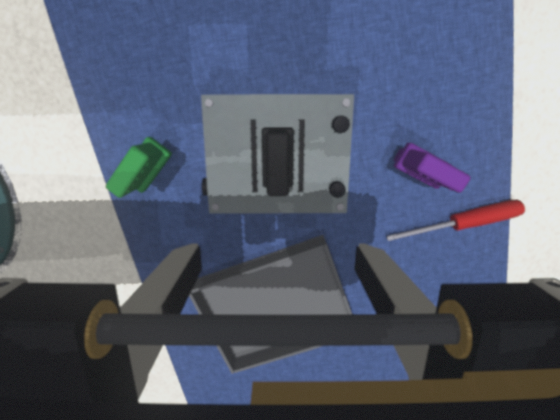

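The wrist picture shows the unit's top from (202,95) to (354,94) to (347,213) to (208,213), with the black handle's top centred near (278,162). Green is at (138,168) and purple at (432,167). The tray's rim corners are at (191,292) and (325,240).

Run:
```python
from h import *
s=robot.state()
P=onz("wrist",[(202,95),(354,94),(347,213),(208,213)],.075,s);print(P[:,:2],P.mean(0)[:2],np.linalg.norm(P-np.roll(P,-1,0),axis=1),[np.arctan2(*(b-a)[[1,0]]) for a,b in((P[0],P[1]),(P[3],P[2]))])
im=cv2.imread("pics/w2.png");m=(im.max(2)<24).astype(np.uint8);m[:,:245]=0;m[:,315:]=0;m[:100]=0;m[210:]=0
n,l,st,c=cv2.connectedComponentsWithStats(m);
for i in range(1,n):
    if st[i,4]>60:print(st[i],c[i])
H=onz("wrist",[(266,140),(291,140),(291,193),(266,193)],.135,s);print(H[:,:2],H.mean(0)[:2],np.linalg.norm(H-np.roll(H,-1,0),axis=1))
K_=onz("wrist",[(341,124),(337,189)],.089,s);print("knobs",K_[:,:2])
T=onz("wrist",[(191,292),(325,240)],.035,s);print("tray",T,np.linalg.norm(T[0]-T[1]))
print(robot.state()["t"])
```

```text
[[ 0.45885092  0.05234815]
 [ 0.6152408   0.02333666]
 [ 0.59156958 -0.10523834]
 [ 0.43238584 -0.07471055]] [ 0.52451179 -0.02606602] [0.15905805 0.13073584 0.16208458 0.12978565] [np.float64(-0.1834223972580393), np.float64(-0.18947656133106558)]
[[ 0.51856066 -0.00186885]
 [ 0.54045843 -0.00607036]
 [ 0.53186648 -0.05401355]
 [ 0.50885624 -0.04960003]] [ 0.52493545 -0.0278882 ] [0.0222972  0.04870699 0.02342969 0.04870771]
knobs [[ 0.59505857 -0.00350495]
 [ 0.58176901 -0.07075998]]
tray [[ 0.36611674 -0.19560161  0.035     ]
 [ 0.56485932 -0.15197552  0.035     ]] 0.20347443750114216
7.875
```

>>> send_rows(series=[{"offset": [0.039,0,0],"turn": [0,0,0],"jaw": 1},{"offset": [0,0,0.05],"turn": [0,0,0],"jaw": 0.7},{"offset": [0,0,0.04],"turn": [0,0,0],"jaw": 0.7},{"offset": [0,0,0.03],"turn": [0,0,0],"jaw": 0.7},{"offset": [0,0,0.02],"turn": [0,0,0],"jaw": 0.7},{"offset": [0,0,0.006],"turn": [0,0,0],"jaw": 0.7},{"offset": [0,0,0],"turn": [0,0,0],"jaw": 0.7}], newtons=40)

```text
t: 8.75
tool_pos: [0.5261, -0.0271, 0.1073]
tool_rot: [2.424, 1.997, 0.001]
wrist_force: [-0.1, -0.4, 0.3]
width: 0.0651
finger_force: 0.0
```

>>> send_rows(series=[{"offset": [0,0,0],"turn": [0,0,0],"jaw": 0},{"offset": [0,0,0],"turn": [0,0,0],"jaw": 0},{"offset": [0,0,0],"turn": [0,0,0],"jaw": 0},{"offset": [0,0,0],"turn": [0,0,0],"jaw": 0},{"offset": [0,0,0],"turn": [0,0,0],"jaw": 0},{"offset": [0,0,0],"turn": [0,0,0],"jaw": 0}])

```text
t: 9.5
tool_pos: [0.5258, -0.027, 0.1067]
tool_rot: [-2.425, -1.997, 0.0]
wrist_force: [-1.1, -0.0, 0.7]
width: 0.0218
finger_force: 40.0
```

Gripped: the width is 21.8 mm, which matches the handle. Now a straight pull up.

>>> send_rows(series=[{"offset": [0,0,-0.008],"turn": [0,0,0],"jaw": 0},{"offset": [0,0,-0.008],"turn": [0,0,0],"jaw": 0},{"offset": [0,0,-0.01],"turn": [0,0,0],"jaw": 0},{"offset": [0,0,-0.015],"turn": [0,0,0],"jaw": 0},{"offset": [0,0,-0.02],"turn": [0,0,0],"jaw": 0},{"offset": [0,0,-0.02],"turn": [0,0,0],"jaw": 0},{"offset": [0,0,-0.01],"turn": [0,0,0],"jaw": 0},{"offset": [0,0,0],"turn": [0,0,0],"jaw": 0}])

```text
t: 10.5
tool_pos: [0.5261, -0.027, 0.1985]
tool_rot: [2.424, 1.997, 0.001]
wrist_force: [0.9, -0.8, -2.5]
width: 0.0223
finger_force: 40.0
```

Run:
```python
from h import *
to((.479,-.255,.2),.19)
a=cap("side","s3.png");cap("wrist","w3.png")
```

```text
t 10.5 pos [ 0.5261 -0.027   0.1985] yawY -0.1929 tilt [ 1.2e-03 -1.0e-04 -1.0e+00] F [ 0.9 -0.8 -2.5] w 0.022290962328946357 ff 39.99872446060181
 tool offset [-0.2328 -0.0025 -0.0016] turnz -0.3829
```

View pics/s3.png

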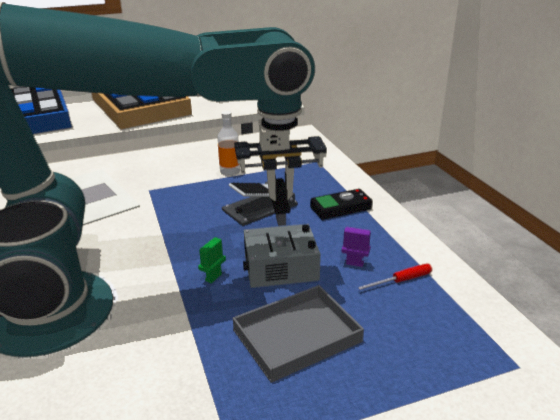

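The side picture shows the plug held clear above the unit at (282,198), and nothing else has moved. Now I'll carry it over the tray and lower it.

>>> send_rows(series=[{"offset": [-0.03,0,0],"turn": [0,0,0],"jaw": 0},{"offset": [-0.05,0,0],"turn": [0,0,0],"jaw": 0},{"offset": [-0.05,-0.001,0],"turn": [0,0,0],"jaw": 0},{"offset": [-0.05,-0.001,0],"turn": [0,0,0],"jaw": 0},{"offset": [-0.035,0,0],"turn": [0,0,0],"jaw": 0},{"offset": [-0.018,0,0],"turn": [0,0,0],"jaw": 0},{"offset": [0,0,0],"turn": [0,0,0],"jaw": 0},{"offset": [0,0,0],"turn": [0,0,0],"jaw": 0}])

```text
t: 11.6
tool_pos: [0.4794, -0.2544, 0.1974]
tool_rot: [-2.424, -1.997, -0.0]
wrist_force: [0.7, -0.3, -1.6]
width: 0.0215
finger_force: 40.0
```

>>> send_rows(series=[{"offset": [0,0,0.03],"turn": [0,0,0],"jaw": 0},{"offset": [0,0,0.03],"turn": [0,0,0],"jaw": 0},{"offset": [0,0,0.025],"turn": [0,0,0],"jaw": 0},{"offset": [0,0,0.02],"turn": [0,0,0],"jaw": 0},{"offset": [0,0,0.01],"turn": [0,0,0],"jaw": 0},{"offset": [0,0,0.005],"turn": [0,0,0],"jaw": 0},{"offset": [0,0,0],"turn": [0,0,0],"jaw": 0}])

```text
t: 12.48
tool_pos: [0.4794, -0.2554, 0.078]
tool_rot: [2.425, 1.997, 0.0]
wrist_force: [0.4, 0.0, -2.1]
width: 0.0216
finger_force: 40.0
```

Run:
```python
from h import *
to((.479,-.255,.072),.19)
a=cap("side","s4.png")[215:385,200:400]
cv2.imwrite("pics/s4c.png",cv2.resize(a,None,fx=3.4,fy=3.4,interpolation=cv2.INTER_CUBIC))
```

```text
t 12.475 pos [ 0.4794 -0.2554  0.078 ] yawY -0.1929 tilt [ 4.e-04 -2.e-04 -1.e+00] F [ 0.4  0.  -2.1] w 0.021591905947117414 ff 39.99866187572479
 tool offset [ 0.0003 -0.0004  0.006 ] turnz -0.3829
```

View pics/s4c.png

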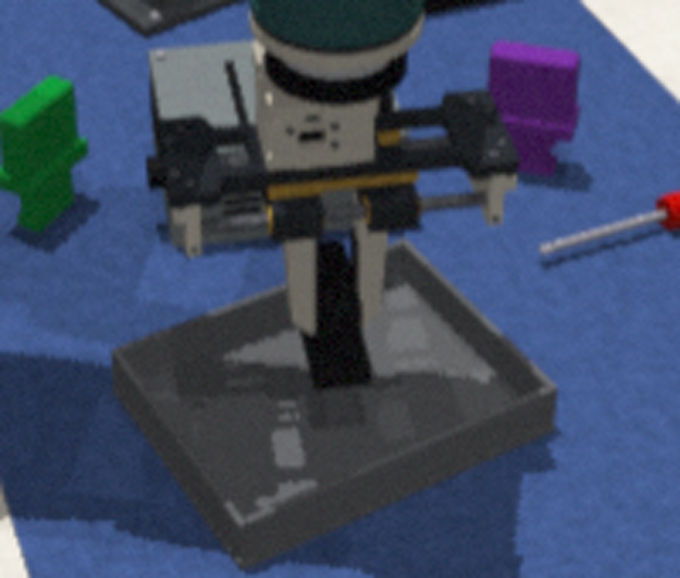

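The crop shows the plug upright over the middle of the tray, just above its floor. I'll lower it to contact.

>>> send_rows(series=[{"offset": [0,0,0.003],"turn": [0,0,0],"jaw": 0},{"offset": [0,0,0.002],"turn": [0,0,0],"jaw": 0},{"offset": [0,0,0.001],"turn": [0,0,0],"jaw": 0},{"offset": [0,0,0],"turn": [0,0,0],"jaw": 0}])

```text
t: 13.02
tool_pos: [0.4793, -0.2555, 0.0727]
tool_rot: [2.425, 1.997, 0.0]
wrist_force: [-4.0, 2.0, 8.2]
width: 0.0217
finger_force: 40.0
```

It's on the floor (8 N upward). I'll release and rise.

>>> send_rows(series=[{"offset": [0,0,-0.0005],"turn": [0,0,0],"jaw": 0},{"offset": [0,0,0],"turn": [0,0,0],"jaw": 0.3},{"offset": [0,0,0],"turn": [0,0,0],"jaw": 0.6},{"offset": [0,0,0],"turn": [0,0,0],"jaw": 0.8},{"offset": [0,0,0],"turn": [0,0,0],"jaw": 0.8}])

```text
t: 13.65
tool_pos: [0.4792, -0.2553, 0.0721]
tool_rot: [-2.425, -1.997, 0.0]
wrist_force: [0.2, 1.0, 0.3]
width: 0.0532
finger_force: 0.0
```

>>> send_rows(series=[{"offset": [0,0,-0.01],"turn": [0,0,0],"jaw": 0.8},{"offset": [0,0,-0.03],"turn": [0,0,0],"jaw": 0.8},{"offset": [0,0,-0.05],"turn": [0,0,0],"jaw": 0.8},{"offset": [0,0,-0.05],"turn": [0,0,0],"jaw": 0.8},{"offset": [-0.05,0,-0.05],"turn": [0,0,0],"jaw": 0.8},{"offset": [0,0,0],"turn": [0,0,0],"jaw": 0.8},{"offset": [0,0,0],"turn": [0,0,0],"jaw": 0.8},{"offset": [0,0,0],"turn": [0,0,0],"jaw": 0.8}])

```text
t: 14.65
tool_pos: [0.4705, -0.2979, 0.2552]
tool_rot: [-2.423, -1.997, 0.001]
wrist_force: [-0.1, -0.1, -0.2]
width: 0.0744
finger_force: 0.0
```

Run:
```python
from h import *
to((.479,-.255,.072))
cap("side","s5.png")
```

```text
t 14.65 pos [ 0.4705 -0.2979  0.2552] yawY -0.1924 tilt [-0.0014  0.0011 -1.    ] F [-0.1 -0.1 -0.2] w 0.0744071187707466 ff 0.0
 tool offset [0.0436 0.0004 0.1832] turnz None
```

View pics/s5.png

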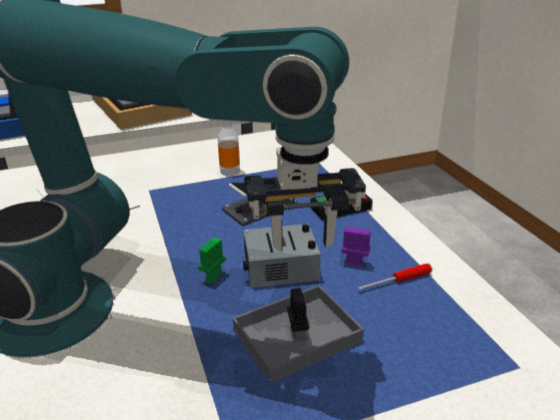

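The side picture shows the plug standing released in the tray at (298,312), with the gripper clear above it, the pedal up, and the bystanders where they were.

```bash
python3 -c "
from bench import robot
print(robot.finish_job())"
```

```text
the job is handed in; nothing more can be done
None
```

I held the pedal on its stop for over two seconds and let it back up, then pulled the black link plug and stood it in the tray; the job is handed in, but no verdict came back.

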